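Seat the tube carrier on the shaker's locating pins

ROBOT

A 6-joint arm with a two-finger parallel gripper is mounted at the origin on the work surface. World frame = base frame: x ahead of the robot, y to its left, z up, the work surface at z = 0. Lengths are in mm, angles in rad, forces in N, time in s.
With the tool pointing down it reaches from about 350 to 725 mm from the base axis. Payload 6 kg.
Tool frame: the origin (TCP) lies at the very end of the fingers, on their centre line; the grasp point (between the pads) lies manip.tcp_to_grasp behind it (manip.tcp_to_grasp is the distance from the TCP to the grasp point, in mm); z points along the fingers, x is the direction in which the jaws open and shut, and the axes are right-handed (so a half turn about z gives the same grasp; the last joint's range is limited). The gripper opens to 85 mm and grips with 20 to 120 N. Pads are 22 mm wide; open, the fingers measure 114 mm over their backs; the gripper's body (76 mm by 85 mm) begins 54 mm behind the grasp point. The pads swing forward as they close: fully open they stand 13 mm farther back than shut.
Start: joints at [1.596, 0.04, 0.085, 0, -1.615, -0.334], TCP at [182.323, 571.605, 231.261] pointing down, gripper open.
Joint ranges: [-2.56, 2.56], [-1.29, 2.01], [-1.08, 1.49], [-3.29, 1.98], [-2.81, -0.18], [-2.99, 2.99]. Speed limits (rad/s): [2.57, 2.57, 3.01, 3.14, 3.14, 3.14].

INTERFACE

Orientations are given as a unit quaternion [w, x, y, z].
In Python, from workcell import manip gives the robot as it stands.
- The arm moves only by the tool play_rows, never from a script. Its argument "deltas" is text: rows parted by semicolons, each of 7 numbers parted by spaces: the shift along the tool's x, y, z in mm, then the turn, a rotation vector about the tool's x, y, z in degrees, then the opening, from -1 (shut) to 1 (fully open). A call has 1 to 10 rows; each row is the pose to reach, as a shift and turn from the pose measured when the call began, along the tool's axes at that moment; what a row does not reach only later rows make up. A row lasts 1/12 s, in which the tool goes at most 41.7 mm and 7.16 degrees, less where a joint would pass 70% of its speed; a pose out of reach is approached as far as the arm can. A call with a gripper value outside its range is refused whole. The fingers move at their own pace and stop on an object; the grip force is fixed at half the most. Time passes only in rows, so rows that repeat a pose let the fingers close. It gives the time, the measured TCP pose, the force and the opening at its end, in the units of the state.
- manip.sense(): the state, without advancing time (a new reading comes with each control period).
- manip.read_camera(name): name is "scene" or "top" or "wrist"; returns the picture (480x640x3 uint8, red, green, blue); there is no depth.
- manip.get_calibration(name): a dict with "fx", "fy", "cx", "cy" (pixels), "k1" (the pictures are not rectified: a ray, as slopes to the right and down, at radius r is drawn at 1 + k1 r^2 times it, then the intrinsics apply), "R" (3x3) and "t" (3): a world point X has camera coordinates R X + t. Camera axes: x right, y down, z forward; pixel columns grow to the right and rows downward; lengths in mm; the calibration is good to about 2 mm. A picture is of the moment at which its call begins: read the wrist's pose just before it. get_calibration takes no time and is no camera call; for the wrist camera it gives the pose at the moment of the call.
- manip.hand_in(): hands the job in, once; it reports no verdict.
The state is a dict: "time_s": time; "q": joint angles; "qd": joint speeds; "joint_efforts": joint torques, N m; "tcp_pos": TCP position; "eef_rot": TCP orientation; "force": force on the tool from outside, world axes, zero at the start; "moment": the same for the moment, N m; "gripper_width": opening from 0.0 (shut) to 1.0 (fully open).
Only numpy, scipy, OpenCV 4.12 (cv2) and the standard library are available. Lean on these libraries where they do the work, as an engineer would, in place of code of your own. Each camera call takes 0.05 s, during which the arm holds its last target. There are 200 camera calls.

TASK

The tube carrier plate on the bench shaker has slipped off its two locating pins and lies askew on top of them. With the fingertips or the outside of the fingers, nudge the plate sideways by its edges until both its holes drop over the pins and it lies flat on the shaker's deck, then take the hand away. Do not lift or tip up the plate, and leave the wash bottle, the jar and the slide box where they are.

Things in the scene. Friction and masses are not known exactly. Their poses are not given: they have to be found in the camera images.
- shaker: bench shaker, a white box with a flat dark deck, 240 (x) by 280 (y) by 60 mm high; it is fixed to the bench and does not move. Origin: centre of its underside on the bench; the deck is 60 mm above it; z up. Two bullet-nosed steel pins stand on the deck, on its y axis, 65 mm either side of its centre, so the seated plate lies centred on the deck and square with it
- pin_left (a point): foot of the pin at the shaker's +y side, on the deck surface. Both pins: 7 mm tall, 9 mm thick for the lowest 3 mm, then tapering to 3 mm at the top
- pin_right (a point): foot of the same kind of pin at the shaker's -y side, on the deck surface
- carrier: loose tube carrier, 0.4 to 0.8 kg: aluminium plate 120 (x) by 160 (y) by 10 mm with a 13 mm hole near the middle of each short edge and a fixed white tube block (66 by 90 mm, top 48 mm above the underside) on its middle. Origin: centre of the plate's underside, z its normal. At the start 20 to 40 mm off towards the shaker's -x side, up to 9 degrees askew, its -x edge on the deck
- hole_left (a point): centre of the carrier's 13 mm through hole at its +y end, on the plate's underside, 65 mm from the plate's centre; belongs over pin_left. The plate at first leans on the tops of both pins and slides when its edges are pushed with a few N; when a hole comes over its pin that end drops up to 7 mm
- hole_right (a point): centre of the carrier's 13 mm through hole at its -y end, on the plate's underside, 65 mm from the plate's centre; belongs over pin_right
- wash_bottle: white plastic wash bottle, 60 mm thick, 175 mm tall, standing on the bench on the shaker's +y side; origin at the centre of its underside. To be left alone
- jar: closed amber glass jar, 54 mm thick, 65 mm tall, standing on the bench on the shaker's -y side; origin at the centre of its underside. To be left alone
- slide_box: closed grey slide box, 100 by 80 by 32 mm, lying on the bench on the shaker's -y side, beyond the jar; origin at the centre of its underside. To be left alone
Things that resemble listed ones, but are neither listed nor needed, are in the scene too. Of the things like the carrier, leave any that is black; of the rest the larger one is meant.

How it is judged:
By the outcome, as a careful person would: the job done as asked, in the order asked, and still so for the second after the job is handed in, with the robot touching nothing.
It also fails if it takes over 58 s, if anything falls off the work surface, if the arm or the gripper's body presses on something with over 40 N, if the wrist force passes 120 N, or if a joint passes its speed limit or range.

## Working session

There is one attempt and no reset: what is moved stays moved. The work goes in short steps, Python scripts to look and compute and a tool call to move; the robot and the scene stay as the last step left them, time stands still between calls to the robot, and variables do not carry over. Pictures are saved under pics/ and viewed, about 8 in all and at most 12, crops included, and the job is handed in when it is done.

Besides the shell and the picture viewer there is one more tool, called after "Call:" as name(argument=value, ...) on one line, values as JSON. play_rows: Moves the arm, as the interface text tells. Its arguments: {"type":"object","properties":{"deltas":{"type":"string"}},"required":["deltas"]}

```bash
mkdir -p pics; cat > h.py <<'E'
import numpy as np,cv2
from workcell import manip
def cal(n):
    c=manip.get_calibration(n); return c,np.array([[c['fx'],0,c['cx']],[0,c['fy'],c['cy']],[0,0,1.]]),np.array([c['k1'],0,0,0,0.]),np.array(c['R']),np.array(c['t'])
def ray(n,uv,z):
    c,K,D,R,t=cal(n); p=cv2.undistortPoints(np.array(uv,float).reshape(-1,1,2),K,D).reshape(-1,2)
    d=np.c_[p,np.ones(len(p))]@R; o=-R.T@t
    return o+d*((np.array(z)-o[2])/d[:,2])[:,None]
def proj(n,X):
    c,K,D,R,t=cal(n); return cv2.projectPoints(np.array(X,float).reshape(-1,1,3),cv2.Rodrigues(R)[0],t,K,D)[0].reshape(-1,2)
def snap(n,f):
    im=manip.read_camera(n); cv2.imwrite('pics/'+f+'.png',im[:,:,::-1]); return im
E
python3 - <<'E'
from h import *
s=manip.sense(); print(s); print(manip.tcp_to_grasp)
for n in('top','scene'):
    snap(n,n+'0'); c=cal(n); print(n,-c[3].T@c[4],c[3][2],c[1][0,0])
E
```

```text
{'time_s': 0.0, 'q': array([ 1.59571089e+00,  4.08140150e-02,  8.37741480e-02, -5.07989226e-04,
       -1.61550589e+00, -3.33713673e-01]), 'qd': array([-0.00031556, -0.00037959,  0.00050932,  0.00105633,  0.00011691,
       -0.00019618]), 'joint_efforts': array([ 1.43414876e-03, -3.68193698e+01,  3.47406363e+01,  6.93185583e+00,
       -5.43920338e-03, -1.00730338e-05]), 'tcp_pos': array([182.14777175, 571.32080544, 230.24875196]), 'eef_rot': array([-7.06837168e-04, -5.89960111e-01,  8.07431878e-01, -5.74363806e-04]), 'force': array([ 0.64097962,  0.33142222, -0.15408687]), 'moment': array([-0.01300098,  0.00777658,  0.03929614]), 'gripper_width': 0.9958557044319531}
18.700000000000003
top [ 415.97239047   87.22579103 1195.36494235] [ 0.10860051 -0.01337037 -0.99399556] 531.662063716911
scene [1065.71040789  563.8227751  1117.92009443] [-0.41887484 -0.3761373  -0.82647722] 614.9448593934871
```

View pics/top0.png

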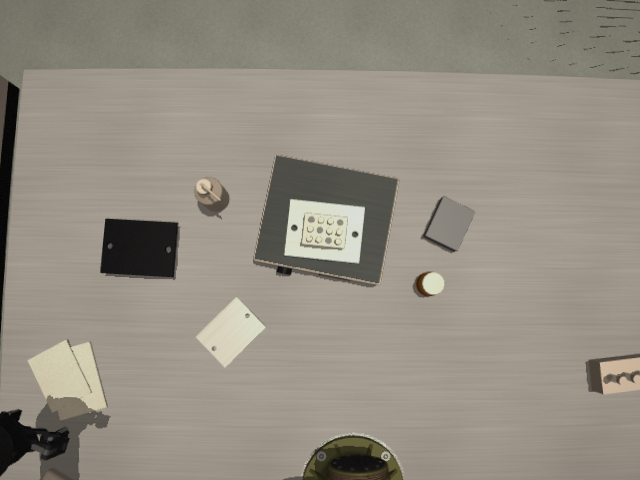

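View pics/scene0.png

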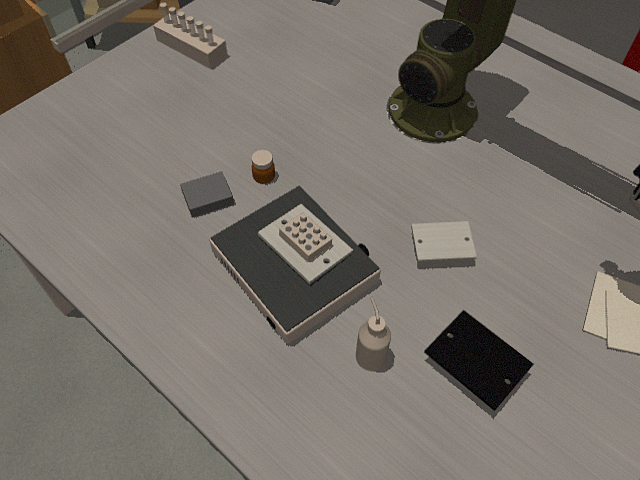

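Top: the shaker has its corners at about (276,156), (398,180), (379,285), (254,262). The white plate on it has corners (291,199), (365,207), (360,264), (285,257) and dark holes at (294,227) and (355,234). The decoys (black plate, pale plate) lie off the shaker. Next I'll measure accurately.

```bash
cat > m.py <<'E'
from h import *
def order(r): # by angle
    m=r.mean(0); return r[np.argsort(np.arctan2(*(r-m).T[::-1]))]
def quad(mask):
    c=max(cv2.findContours(mask,cv2.RETR_EXTERNAL,cv2.CHAIN_APPROX_NONE)[0],key=cv2.contourArea)
    return cv2.convexHull(c).reshape(-1,2).astype(float)
def measure(n,box,tag,zt=70.,deck=None):
    im=manip.read_camera(n); cv2.imwrite(f'pics/{tag}.png',im[:,:,::-1])
    x0,y0,x1,y1=box; g=np.zeros(im.shape[:2],np.uint8); g[y0:y1,x0:x1]=1
    hsv=cv2.cvtColor(im,cv2.COLOR_RGB2HSV); v=hsv[...,2]
    d=((v<95)&(g>0)).astype(np.uint8); d=cv2.morphologyEx(d,cv2.MORPH_OPEN,np.ones((7,7)))
    dh=quad(d); res={}
    w=np.zeros_like(d); cv2.fillConvexPoly(w,dh.astype(np.int32),1); w=cv2.erode(w,np.ones((9,9)))
    p=((v>150)&(w>0)).astype(np.uint8); p=cv2.morphologyEx(p,cv2.MORPH_OPEN,np.ones((3,3))); ph=quad(p)
    def rect(h,z):
        q=ray(n,h,z)[:,:2].astype(np.float32); r=cv2.minAreaRect(q); return np.array(r[0]),r[1],r[2]
    fill=np.zeros_like(d); cv2.fillConvexPoly(fill,ph.astype(np.int32),1)
    hm=((v<110)&(cv2.erode(fill,np.ones((5,5)))>0)).astype(np.uint8)
    holes=[(c[2][i],c[3][i]) for c in [cv2.connectedComponentsWithStats(hm)] for i in range(1,c[0]) if c[2][i,4]>8]
    return im,rect(dh,60),rect(ph,zt),dh,ph,[(s[4],k.round(1)) for s,k in holes]
E
python3 - <<'E'
from m import *
for n,b in(('top',(235,140,415,300)),('scene',(195,170,400,350))):
    im,d,p,dh,ph,ho=measure(n,b,n+'1',74)
    print(n,'deck',d,'plate',p,'\nholes',ho)
    if ho: print(ray(n,[h[1] for h in ho],74).round(1))
    for h in(dh,ph):
        a=cv2.approxPolyDP(h.astype(np.float32).reshape(-1,1,2),5,True).reshape(-1,2); print(a.tolist(),ray(n,a,60 if h is dh else 74).round().tolist())
E
```

```text
top deck (array([580.84375   ,  64.35132599]), (270.0086975097656, 229.70204162597656), 79.5195541381836) plate (array([552.15441895,  68.15962219]), (160.15029907226562, 121.21503448486328), 84.54350280761719) 
holes [(np.int32(25), array([293.9, 227.3])), (np.int32(24), array([354.5, 234. ]))]
[[558.4 132.9  74. ]
 [545.7   3.9  74. ]]
[[276.0, 157.0], [395.0, 179.0], [378.0, 281.0], [256.0, 258.0]] [[715.0, 175.0, 60.0], [669.0, -85.0, 60.0], [447.0, -48.0, 60.0], [493.0, 213.0, 60.0]]
[[290.0, 200.0], [364.0, 207.0], [358.0, 262.0], [285.0, 255.0]] [[617.0, 142.0, 74.0], [604.0, -16.0, 74.0], [486.0, -4.0, 74.0], [499.0, 151.0, 74.0]]
scene deck (array([579.17431641,  65.83123016]), (273.1683044433594, 243.7957763671875), 79.51947021484375) plate (array([553.85595703,  67.94042969]), (163.2305450439453, 115.45220947265625), 84.21697998046875) 
holes [(np.int32(23), array([303.2, 219. ])), (np.int32(20), array([283.5, 221.5])), (np.int32(20), array([296.1, 224.1])), (np.int32(20), array([309.3, 224.6])), (np.int32(22), array([288.2, 228.7])), (np.int32(23), array([302.6, 230.1])),
[... 313 characters left out ...]
 (np.int32(26), array([326.2, 260.7]))]
[[515.5  29.   74. ]
 [548.    2.7  74. ]
 [535.2  27.   74. ]
 [517.6  48.3  74. ]
 [554.8  22.8  74. ]
 [537.3  47.5  74. ]
 [519.9  70.7  74. ]
 [564.4  85.3  74. ]
 [556.6  44.2  74. ]
 [539.6  66.5  74. ]
 [522.1  90.4  74. ]
 [558.8  65.7  74. ]
 [541.8  87.9  74. ]
 [561.5  83.8  74. ]
 [560.8 133.9  74. ]]
[[301.0, 188.0], [365.0, 246.0], [375.0, 271.0], [284.0, 329.0], [214.0, 235.0]] [[449.0, -39.0, 60.0], [473.0, 164.0, 60.0], [507.0, 217.0, 60.0], [722.0, 170.0, 60.0], [664.0, -89.0, 60.0]]
[[298.0, 205.0], [350.0, 248.0], [312.0, 279.0], [259.0, 233.0]] [[496.0, -4.0, 74.0], [505.0, 150.0, 74.0], [612.0, 141.0, 74.0], [603.0, -15.0, 74.0]]
```

Call:
play_rows(deltas="377 -423 0 0 0 -7.2 1;377 -423 0 0 0 -7.2 1;377 -423 0 0 0 -7.2 1;377 -423 0 0 0 -7.2 1;377 -423 0 0 0 -7.2 1;377 -423 0 0 0 -7.2 1;377 -423 0 0 0 -7.2 1;377 -423 0 0 0 -7.2 1;377 -423 0 0 0 -7.2 1;377 -423 0 0 0 -7.2 1")

```text
time_s: 1.03
tcp_pos: [394.7, 211.0, 231.4]
eef_rot: [0.0, -0.64, 0.769, -0.0]
force: [1.6, 0.6, 0.3]
gripper_width: 1.0
```

Call:
play_rows(deltas="112 -99 0 0 0 0 1;112 -99 0 0 0 0 1;112 -99 0 0 0 0 1;112 -99 0 0 0 0 1;112 -99 100 0 0 0 1;112 -99 140 0 0 0 1;112 -99 140 0 0 0 1;112 -99 140 0 0 0 1;112 -99 140 0 0 0 1")

```text
time_s: 1.78
tcp_pos: [469.0, 81.6, 86.3]
eef_rot: [-0.004, -0.639, 0.769, 0.001]
force: [-0.6, -0.7, 0.2]
gripper_width: 0.998
```

```bash
python3 - <<'E'
from m import *
s=manip.sense(); print(s['tcp_pos'],s['eef_rot'],s['force'])
im=snap('scene','s2')[150:350,180:420]; w=snap('wrist','w2')
cv2.imwrite('pics/c2.png',np.hstack([cv2.resize(im,(480,400)),cv2.resize(w,(320,240)) if 0 else cv2.resize(w,(320,400))])[:,:,::-1])
E
```

```text
[469.02929646  81.60042659  86.26532586] [-0.00408509 -0.63949447  0.768784    0.00113536] [-0.64880984 -0.65842376  0.18076361]
```

View pics/c2.png

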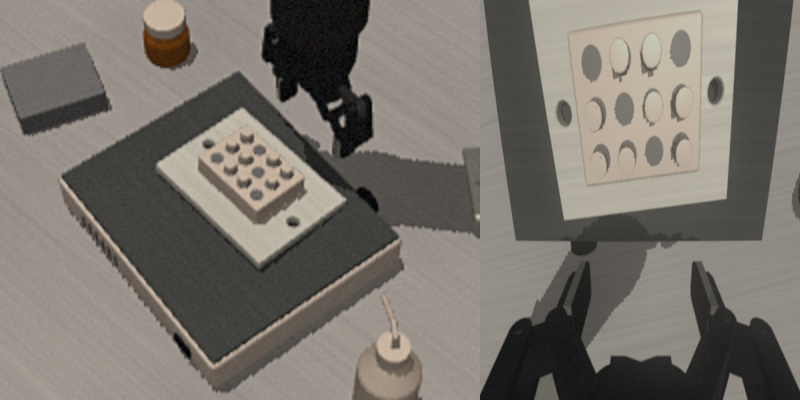

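Call:
play_rows(deltas="0 -2 6 0 0 0 1;0 -2 12 0 0 0 1;0 -2 17 0 0 0 1;0 -2 21 0 0 0 1;0 -2 23 0 0 0 1;0 -2 23 0 0 0 1")

```text
time_s: 2.38
tcp_pos: [473.9, 82.2, 68.8]
eef_rot: [-0.0, -0.64, 0.769, -0.001]
force: [0.3, -0.1, -0.2]
gripper_width: 1.001
```

Call:
play_rows(deltas="0 0 3 0 0 0 1;0 0 6 0 0 0 1;0 0 9 0 0 0 1;0 0 9 0 0 0 1;0 0 9 0 0 0 1")

```text
time_s: 2.8
tcp_pos: [473.7, 82.2, 59.6]
eef_rot: [-0.001, -0.64, 0.769, -0.001]
force: [0.7, -0.2, 0.2]
gripper_width: 0.998
```

Call:
play_rows(deltas="0 0 3 0 0 0 1;0 0 6 0 0 0 1;0 0 8 0 0 0 1;0 0 8 0 0 0 1;0 0 8 0 0 0 1")

```text
time_s: 3.22
tcp_pos: [473.6, 82.1, 51.4]
eef_rot: [-0.001, -0.64, 0.769, -0.001]
force: [0.1, 0.3, 0.7]
gripper_width: 0.999
```

Call:
play_rows(deltas="0 -3 1 0 0 0 1;0 -6 1.5 0 0 0 1;0 -9 1.5 0 0 0 1;0 -12 1.5 0 0 0 1;0 -15 1.5 0 0 0 1;0 -18 1.5 0 0 0 1;0 -20 1.5 0 0 0 1;0 -22 1.5 0 0 0 1;0 -24 1.5 0 0 0 1;0 -24 1.5 0 0 0 1")

```text
time_s: 4.05
tcp_pos: [497.6, 77.5, 49.9]
eef_rot: [-0.001, -0.64, 0.769, -0.001]
force: [-2.1, 0.7, -0.4]
gripper_width: 0.998
```

```bash
python3 - <<'E'
from m import *
s=manip.sense(); print(s['tcp_pos'],s['force'])
for n,b in(('top',(235,140,415,300)),):
    im,d,p,dh,ph,ho=measure(n,b,n+'3',74)
    print(n,'deck',d,'plate',p,'\nholes',ho)
    cv2.imwrite('pics/c3.png',np.hstack([cv2.resize(im[140:300,235:415],(450,400)),cv2.resize(snap('wrist','w3'),(350,400))])[:,:,::-1])
E
```

```text
[497.56254598  77.47479679  49.85691315] [-2.13546658  0.67324008 -0.36279093]
top deck (array([567.35510254,  86.83117676]), (308.17425537109375, 264.24041748046875), 79.47004699707031) plate (array([569.79870605,  59.88929367]), (161.13401794433594, 113.3767318725586), 79.37940216064453) 
holes [(np.int32(1236), array([327.3, 224.6])), (np.int32(14), array([338.5, 211.1])), (np.int32(22), array([358. , 230.7])), (np.int32(12), array([353.9, 235.5]))]
```

View pics/c3.png

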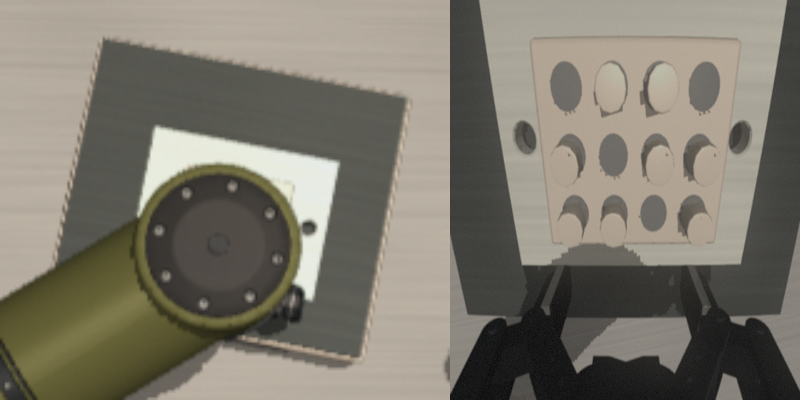

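The plate is now square with the deck and the hand, with both holes visible in the wrist view at about (525,137) and (740,137) of the shrunken crop. It seems to sit off towards -y. I'll measure this from the wrist view.

```bash
cat > w.py <<'E'
from m import *
C=np.array([580.,65.]); th=np.radians(-10.5); ex=np.array([np.cos(th),np.sin(th)]); ey=np.array([-ex[1],ex[0]])
def S(P): d=np.asarray(P)[...,:2]-C; return np.stack([d@ex,d@ey],-1).round(1)
def holes(n,tag,z=76,im=None,amin=30):
    im=snap(n,tag) if im is None else im
    v=cv2.cvtColor(im,cv2.COLOR_RGB2HSV)[...,2]
    # bright connected plate; holes: dark blobs enclosed
    b=(v>125).astype(np.uint8); cs,h=cv2.findContours(b,cv2.RETR_CCOMP,cv2.CHAIN_APPROX_NONE)
    for i,c in enumerate(cs):
        if h[0][i][3]>=0 and amin<cv2.contourArea(c)<3000:
            (e0,ax,_)=cv2.fitEllipse(c) if len(c)>5 else ((0,0),(0,0),0)
            if ax[1]<2.2*max(ax[0],1): print(n,'hole',np.round(e0,1),np.round(ax,1),S(ray(n,[e0],z)))
    return im,v
E
python3 - <<'E'
from w import *
print('hand',S(manip.sense()['tcp_pos']))
im,v=holes('wrist','w4')
# lateral profile: deck and plate edges along rows
for r in (60,165,290):
    row=cv2.GaussianBlur(v,(5,5),0)[r].astype(int); g=np.abs(np.diff(row)); k=[i for i in range(3,636) if g[i]>7 and g[i]==g[i-3:i+4].max()]
    print(r,[(i,row[max(i-5,0)],row[min(i+5,639)],S(ray('wrist',[(i,r)],60))[0].tolist()) for i in k])
E
```

```text
hand [-83.4  -2.7]
wrist hole [438.8 256.4] [39.5 58.1] [[-44.2 -44.1]]
wrist hole [371.7 255.2] [43.5 48.3] [[-43.7 -20.2]]
wrist hole [300.9 254.7] [43.3 48.5] [[-43.5   4.8]]
wrist hole [229.7 256.1] [45.  49.9] [[-44.   30.1]]
wrist hole [448.3 185.9] [41.7 61.2] [[-19.1 -44.6]]
wrist hole [374.1 187.6] [47.8 55.5] [[-19.7 -19.9]]
wrist hole [298.3 185.6] [51.3 52.5] [[-19.1   5.3]]
wrist hole [223.  184.9] [46.1 52.6] [[-18.8  30.2]]
wrist hole [529.4 164.3] [35.2 45.9] [[-11.7 -71. ]]
wrist hole [137.3 164.5] [36.  45.6] [[-11.9  58.1]]
wrist hole [311.3 130.6] [ 6.1 11.3] [[-1.6  0.8]]
wrist hole [310.   98.6] [25.  43.6] [[7.8 1.1]]
wrist hole [464.6 103.7] [54.3 62.9] [[  6.7 -47. ]]
wrist hole [377.2 105.4] [48.5 68. ] [[  5.9 -19.7]]
wrist hole [211.8 103.4] [55.6 62.1] [[ 6.6 31.6]]
60 [(66, np.int64(72), np.int64(171), [22.6, 86.3]), (601, np.int64(173), np.int64(63), [23.0, -100.3])]
165 [(91, np.int64(74), np.int64(171), [-13.6, 84.1]), (118, np.int64(164), np.int64(88), [-13.7, 73.7]), (156, np.int64(83), np.int64(170), [-13.9, 59.2]), (203, np.int64(177), np.int64(11
[... 577 characters left out ...]
), [-13.9, -58.2]), (509, np.int64(178), np.int64(80), [-13.7, -72.6]), (510, np.int64(177), np.int64(78), [-13.7, -73.0]), (546, np.int64(81), np.int64(145), [-13.6, -87.0]), (547, np.int64(80), np.int64(155), [-13.6, -87.3]), (551, np.int64(92), np.int64(173), [-13.5, -88.9]), (552, np.int64(107), np.int64(173), [-13.5, -89.3]), (574, np.int64(173), np.int64(72), [-13.4, -98.0])]
290 [(3, np.int64(139), np.int64(66), [-65.9, 135.0]), (123, np.int64(72), np.int64(168), [-65.4, 81.1]), (439, np.int64(157), np.int64(172), [-65.3, -51.6]), (538, np.int64(173), np.int64(76), [-65.6, -94.2]), (539, np.int64(173), np.int64(77), [-65.6, -94.6]), (631, np.int64(69), np.int64(137), [-66.0, -136.3])]
```

Call:
play_rows(deltas="0 6 0 0 0 0 1;0 10 -20 0 0 0 1;0 10 -60 0 0 0 -1;0 10 -90 0 0 0 -1;0 10 -90 0 0 0 -1;40 -10 -90 0 0 0 -1;75 -40 -90 0 0 0 -1;103 -72 -90 0 0 0 -1;103 -72 -90 0 0 0 -1;103 -72 -90 0 0 0 -1")

```text
time_s: 5.03
tcp_pos: [550.0, -39.0, 139.3]
eef_rot: [-0.001, -0.638, 0.77, -0.001]
force: [-0.1, 0.4, -1.2]
gripper_width: 0.002
```

Call:
play_rows(deltas="0 0 0 0 0 0 -1;0 0 0 0 0 0 -1;0 0 30 0 0 0 -1;0 0 50 0 0 0 -1;0 0 55 0 0 0 -1;0 0 55 0 0 0 -1")

```text
time_s: 5.53
tcp_pos: [548.7, -38.4, 83.0]
eef_rot: [-0.003, -0.639, 0.769, -0.0]
force: [-0.1, -0.5, -0.2]
gripper_width: 0.002
```

```bash
python3 - <<'E'
from w import *
s=manip.sense(); print('hand',s['tcp_pos'],S(s['tcp_pos']),s['force'],s['gripper_width'])
w,_=holes('wrist','w5',amin=300); holes('top','t5',amin=8)
s2=manip.read_camera('scene')
cv2.imwrite('pics/c5.png',np.hstack([cv2.resize(s2[150:350,180:420],(480,400)),cv2.resize(w,(320,400))])[:,:,::-1])
E
```

```text
hand [548.66408774 -38.44612483  83.03686824] [ -12.  -107.4] [-0.13959736 -0.46050335 -0.24062105] 0.0023292439414390976
wrist hole [112.3 365.1] [31.7 63.5] [[-45.7   2.5]]
wrist hole [ 96.  311.7] [21.6 27.2] [[-13.9   4.2]]
wrist hole [247.  307.9] [24.9 34.2] [[-11.5 -71.2]]
wrist hole [ 44.1 309.8] [29.1 32.5] [[-13.1  31. ]]
top hole [247.4 315.1] [5.  5.7] [[-233.6  121.4]]
top hole [423.9 284.8] [22.1 25.8] [[-100.3 -230.4]]
top hole [205.2 195. ] [ 7.3 12.9] [[ -2.3 262.7]]
top hole [214.1 203.3] [26.1 32.6] [[-16.2 240.1]]
top hole [585.2  48.7] [3.  5.2] [[ 501.7 -508.6]]
top hole [525.6  16.6] [3.1 6.2] [[ 547.9 -360.3]]
```

View pics/c5.png

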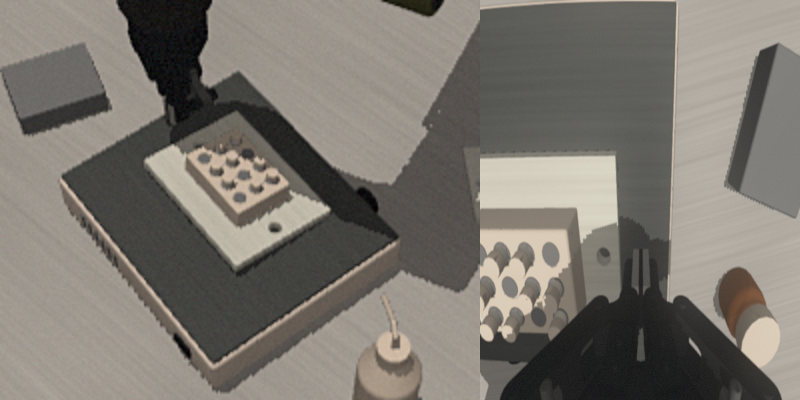

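```bash
python3 -c "
from h import *
print(manip.sense()['q'])"
```

```text
[ 0.29604719 -0.05740696 -0.27802799  0.0036473  -1.34939295  1.08845364]
```

Call:
play_rows(deltas="0 0 -40 0 0 7 -1;0 0 -40 0 0 14 -1;0 0 -40 0 0 21 -1;0 0 -40 0 0 28 -1;0 0 -40 0 0 35 -1;0 0 -40 0 0 42 -1;0 0 -40 0 0 49 -1;0 0 -40 0 0 56 -1;0 0 -40 0 0 63 -1;0 0 -40 0 0 70 -1")

```text
time_s: 6.52
tcp_pos: [551.4, -38.4, 128.3]
eef_rot: [0.002, -0.079, 0.997, -0.002]
force: [0.2, -0.3, -0.5]
gripper_width: -0.0
```

Call:
play_rows(deltas="0 0 0 0 0 7 -1;0 0 0 0 0 14 -1;0 0 0 0 0 20 -1;0 0 0 0 0 20 -1;0 0 0 0 0 20 -1")

```text
time_s: 6.93
tcp_pos: [551.9, -38.3, 129.7]
eef_rot: [0.003, 0.094, 0.996, -0.001]
force: [0.1, -0.8, 0.3]
gripper_width: -0.001
```

```bash
python3 - <<'E'
from w import *
from scipy.spatial.transform import Rotation as R
s=manip.sense(); print('hand',s['tcp_pos'],S(s['tcp_pos'])); q=s['eef_rot']; M=R.from_quat([*q[1:],q[0]]).as_matrix(); print('tool x,y in shaker deg',[np.degrees(np.arctan2(M[:2,i]@ey,M[:2,i]@ex)) for i in(0,1)])
E
```

```text
hand [551.93673046 -38.2604076  129.74629358] [  -8.8 -106.6]
tool x,y in shaker deg [np.float64(179.73213414432698), np.float64(89.73162142437901)]
```

Call:
play_rows(deltas="2 0 20 0 0 0 -1;2 0 40 0 0 0 -1;2 0 54 0 0 0 -1;2 0 60 0 0 0 -1;2 0 63 0 0 0 -1;2 0 63 0 0 0 -1")

```text
time_s: 7.43
tcp_pos: [550.5, -38.1, 67.0]
eef_rot: [0.004, 0.093, 0.996, -0.001]
force: [0.3, 0.9, -0.0]
gripper_width: -0.003
```

Call:
play_rows(deltas="0 2 2 0 0 0 -1;0 4 3 0 0 0 -1;0 6 3 0 0 0 -1;0 8 3 0 0 0 -1;0 10 3 0 0 0 -1;0 11.5 3 0 0 0 -1;0 13 3 0 0 0 -1;0 14 3 0 0 0 -1;0 14.5 3 0 0 0 -1;0 14.5 3 0 0 0 -1")

```text
time_s: 8.27
tcp_pos: [553.4, -24.1, 64.3]
eef_rot: [0.004, 0.093, 0.996, -0.001]
force: [-0.9, -4.3, 2.2]
gripper_width: 0.003
```

```bash
python3 - <<'E'
from w import *
s=manip.sense(); print('hand',s['tcp_pos'],S(s['tcp_pos']),s['force'])
holes('wrist','w6',amin=100); im,_=holes('top','t6',amin=1e9)
cv2.imwrite('pics/c6.png',np.hstack([cv2.resize(im[140:300,235:415],(450,400)),cv2.resize(cv2.imread('pics/w6.png')[:,:,::-1],(350,400))])[:,:,::-1])
E
```

```text
hand [553.3711138  -24.05121714  64.31168085] [-10.  -92.4] [-0.91839189 -4.31543196  2.1919521 ]
```

View pics/c6.png

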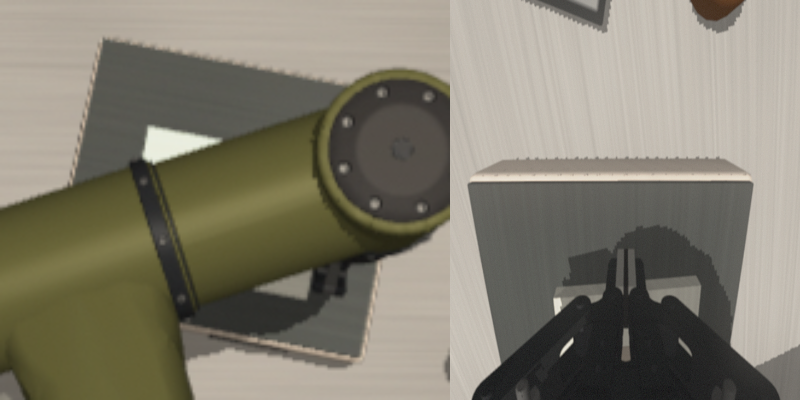

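Call:
play_rows(deltas="0 -6 0 0 0 0 -1;0 -12 0 0 0 0 -1;0 -12 -30 0 0 0 -1;0 -12 -70 0 0 -7 -1;40 -12 -90 0 0 -14 -1;70 0 -90 0 0 -21 -1;98 20 -90 0 0 -28 -1;98 50 -90 0 0 -35 -1;98 75 -90 0 0 -42 -1;98 92 -90 0 0 -49 -1")

```text
time_s: 9.2
tcp_pos: [473.2, 87.0, 153.5]
eef_rot: [0.004, -0.332, 0.943, -0.002]
force: [0.6, -0.0, -0.7]
gripper_width: 0.002
```

Call:
play_rows(deltas="0 0 0 0 0 -7 1;0 0 0 0 0 -14 1;0 0 0 0 0 -21 1;0 0 0 0 0 -28 1;0 0 0 0 0 -35 1;0 0 0 0 0 -41 1;0 0 0 0 0 -41 1;0 0 0 0 0 -41 1")

```text
time_s: 9.87
tcp_pos: [473.1, 87.0, 153.2]
eef_rot: [0.003, -0.64, 0.768, -0.003]
force: [-0.1, -0.1, 0.1]
gripper_width: 0.999
```

```bash
cat > look.py <<'E'
from w import *
from scipy.spatial.transform import Rotation as R
import sys
s=manip.sense(); print('hand',s['tcp_pos'],S(s['tcp_pos']),s['force']); q=s['eef_rot']; M=R.from_quat([*q[1:],q[0]]).as_matrix(); print('tool x,y in shaker deg',[np.degrees(np.arctan2(M[:2,i]@ey,M[:2,i]@ex)).round(1) for i in(0,1)])
holes('wrist','w'+sys.argv[1],amin=100); holes('top','t'+sys.argv[1],amin=8)
E
python3 look.py 7
```

```text
hand [473.08615469  87.01485134 153.22444437] [-109.1    2.2] [-0.11613221 -0.14098803  0.14226795]
tool x,y in shaker deg [np.float64(-89.9), np.float64(-179.9)]
wrist hole [381.2 144.5] [16.9 22.8] [[-36.5 -33.6]]
wrist hole [384.9 106.1] [21.6 25.1] [[-14.6 -34.7]]
wrist hole [218. 103.] [21.4 24.7] [[-12.8  63.2]]
wrist hole [438.7 102. ] [21.9 24.8] [[-12.1 -66.2]]
wrist hole [343.2  70. ] [11.1 21.1] [[ 4.8 -9.9]]
top hole [355.5 230.1] [6.  7.2] [[-14.3 -66.7]]
top hole [384.4 457.6] [2.6 5.3] [[-466.1 -214.1]]
top hole [423.7 284.8] [22.2 25.6] [[-100.4 -230. ]]
top hole [205.2 195. ] [ 7.4 13. ] [[ -2.4 262.8]]
top hole [214.2 203.1] [26.3 33. ] [[-15.7 240.1]]
top hole [585.3  48.6] [3.2 5.1] [[ 501.9 -508.9]]
top hole [525.8  16.6] [3.3 6.2] [[ 548.1 -360.7]]
```

Call:
play_rows(deltas="2 0 30 0 0 0 1;2 0 60 0 0 0 1;2 0 85 0 0 0 1;2 0 96 0 0 0 1;2 0 102 0 0 0 1;2 0 102 0 0 0 1;2 0 102 0 0 0 1")

```text
time_s: 10.55
tcp_pos: [474.4, 85.2, 52.8]
eef_rot: [0.004, -0.64, 0.768, -0.003]
force: [-0.2, 0.2, 0.2]
gripper_width: 1.001
```

Call:
play_rows(deltas="0 -8 2 0 0 0 1;0 -16 3 0 0 0 1;0 -22 3 0 0 0 1;0 -25 3 0 0 0 1;0 -27 3 0 0 0 1;0 -29 3 0 0 0 1;0 -31 3 0 0 0 1;0 -32 3 0 0 0 1;0 -33 3 0 0 0 1;0 -33 3 0 0 0 1")

```text
time_s: 11.38
tcp_pos: [506.9, 79.2, 50.6]
eef_rot: [0.003, -0.64, 0.769, -0.003]
force: [-4.4, 0.5, 3.1]
gripper_width: 0.998
```

```bash
python3 look.py 8
```

```text
hand [506.88035914  79.15254255  50.57196571] [-74.5   0.6] [-4.44411646  0.4635581   3.12635434]
tool x,y in shaker deg [np.float64(-90.0), np.float64(-180.0)]
wrist hole [434.4 255.8] [39.5 54.5] [[-35.5 -39.6]]
wrist hole [366.5 255.3] [43.2 47.6] [[-35.3 -15.2]]
wrist hole [296.5 253.4] [40.3 47.9] [[-34.6   9.7]]
wrist hole [226.4 255.5] [43.2 49.8] [[-35.5  34.8]]
wrist hole [442.5 188.4] [45.4 60.8] [[-11.4 -39.9]]
wrist hole [368.7 189.6] [48.6 56.8] [[-11.9 -15. ]]
wrist hole [217.4 188.5] [49.3 55.2] [[-11.5  35.8]]
wrist hole [293.5 185.9] [50.3 52. ] [[-10.7  10.2]]
wrist hole [525.  164.8] [35.7 45.6] [[ -3.3 -66.9]]
wrist hole [135.1 164.6] [35.5 44.3] [[-3.4 62.8]]
wrist hole [281.  135.8] [15.4 32.4] [[ 5.5 13.8]]
wrist hole [305.5 100.1] [23.  41.4] [[16.2  5.8]]
wrist hole [458.3 104.8] [53.9 61.9] [[ 15.1 -42.3]]
wrist hole [371.2 108.6] [47.  67.5] [[ 13.8 -14.8]]
wrist hole [207.4 104.5] [54.8 61.2] [[15.1 36.7]]
top hole [384.4 457.6] [2.6 5.3] [[-466.1 -214.1]]
top hole [423.6 284.8] [22.3 25.5] [[-100.4 -229.8]]
top hole [213.4 202.3] [28.1 32.4] [[-14.5 241.9]]
top hole [585.1  48.8] [3.8 5.2] [[ 501.3 -508.6]]
top hole [526.   16.5] [3.3 6.6] [[ 548.4 -361.2]]
```

Call:
play_rows(deltas="0 -1 0 0 0 0 1;0 -2 0 0 0 0 1;0 -3 0 0 0 0 1;0 -3.5 0 0 0 0 1;0 -3.5 0 0 0 0 1")

```text
time_s: 11.9
tcp_pos: [510.7, 78.4, 50.4]
eef_rot: [0.004, -0.64, 0.769, -0.003]
force: [-0.1, -0.1, 0.0]
gripper_width: 1.001
```

```bash
python3 look.py 9 | egrep 'hand|wrist hole .*(62|63|64|65|66|67|68)\.'; python3 -c "
import cv2;cv2.imwrite('pics/c9.png',cv2.imread('pics/w9.png')[60:330])"
```

```text
hand [510.7415766   78.423749    50.37945784] [-70.5   0.6] [-0.05889834 -0.08518758  0.0123689 ]
wrist hole [362.5 233.5] [45.4 47.3] [[-23.4 -13.6]]
wrist hole [370.  165.9] [52.1 58.6] [[ -0.2 -15.2]]
wrist hole [432.4 163. ] [38.  53.5] [[  0.8 -35.7]]
wrist hole [291.3 162.7] [48.6 51.2] [[ 0.7 10.7]]
wrist hole [220.5 162.3] [42.3 48.6] [[ 1. 34.]]
wrist hole [514.5 155.2] [35.2 42.9] [[  3.5 -62.8]]
wrist hole [365.9  85.7] [49.7 55.8] [[ 24.2 -12.9]]
```

View pics/c9.png

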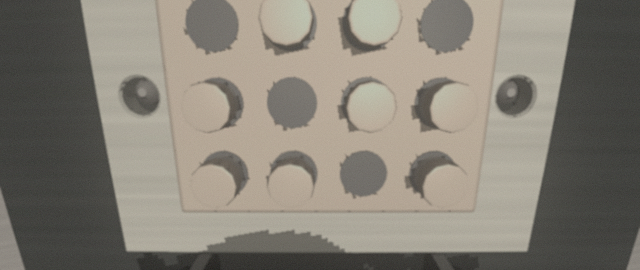

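Both holes, at (141,95) and (516,95), now show a pin tip inside them, and the push force has gone to zero, so the plate has dropped. I'll back off and check.

Call:
play_rows(deltas="0 5 0 0 0 0 1;0 12 0 0 0 0 1;0 20 0 0 0 0 1;0 25 -30 0 0 0 1;0 25 -70 0 0 0 1;0 25 -100 0 0 0 1;0 25 -100 0 0 0 1;0 25 -100 0 0 0 1")

```text
time_s: 12.67
tcp_pos: [485.3, 83.7, 152.6]
eef_rot: [0.006, -0.64, 0.768, -0.003]
force: [-0.1, -0.2, -0.8]
gripper_width: 1.001
```

```bash
python3 - <<'E'
from w import *
# spacing of the two holes at z=70 must be 130 if flat; two-view height of holes
im,v=holes('wrist','w10',z=70,amin=100)
holes('top','t10',z=70,amin=8); s2,_=holes('scene','s10',z=70,amin=8)
print(manip.sense()['tcp_pos'])
n='wrist'
b=((v>125)).astype(np.uint8)
cv2.imwrite('pics/c10.png',np.hstack([cv2.resize(s2[150:350,180:420],(480,400)),cv2.resize(im[0:260,150:510],(320,231)) if 0 else cv2.resize(im[0:320,190:450],(320,400))])[:,:,::-1])
E
```

```text
wrist hole [434.9  98.7] [20.9 23.9] [[  2.  -66.1]]
wrist hole [218.3  98.8] [19.7 23.4] [[ 1.8 62.5]]
wrist hole [381.   97.5] [18.7 22. ] [[  2.4 -34. ]]
wrist hole [305.9  58.8] [16.4 21.9] [[23.2 10.2]]
wrist hole [344.1  57.6] [18.3 22.7] [[ 23.9 -11.7]]
top hole [356.5 223.9] [5.7 6.8] [[  0.2 -66.7]]
top hole [384.4 457.6] [2.6 5.3] [[-467.7 -215.2]]
top hole [423.7 284.8] [22.3 25.6] [[-100.  -231.1]]
top hole [205.2 195. ] [ 7.4 13. ] [[ -1.6 264.2]]
top hole [214.1 203. ] [26.3 32.9] [[-14.9 241.5]]
top hole [585.2  48.7] [3.  5.2] [[ 505.3 -511.3]]
top hole [525.6  16.6] [3.1 6.2] [[ 551.7 -362.2]]
scene hole [ 77.1 477. ] [3.1 4.5] [[542.2 143.5]]
scene hole [  9.  476.9] [3.1 4.5] [[627.7  76.1]]
scene hole [ 26.1 473. ] [3.1 4.5] [[604.   87.2]]
scene hole [ 10.6 473.2] [4.4 5.8] [[623.6  72.1]]
scene hole [ 57.2 470.2] [5.2 6.8] [[562.9 113.9]]
scene hole [ 51.9 469.2] [3.8 5.2] [[569.1 107.1]]
scene hole [130.6 468.4] [3.9 5.1] [[468.  184.5]]
scene hole [ 12.9 468.9] [3.  6.5] [[618.2  67.9]]
scene hole [ 37.  467.2] [3.5 5. ] [[586.7  89.4]]
scene hole [ 32.3 467.9
[... 8675 characters left out ...]
.3] [[177.4 226.4]]
scene hole [207.2 194.3] [43.2 55.6] [[  67.  -229.5]]
scene hole [264.4 171.8] [26.2 28.9] [[ -67.9 -206.7]]
scene hole [75.3 68.1] [6.8 8.3] [[ 115.4 -776.5]]
scene hole [78.7 64. ] [4.8 7.1] [[ 101.8 -785.8]]
scene hole [81.  60.2] [4.  4.1] [[  90.9 -795.4]]
scene hole [68.  54.2] [3.5 5. ] [[ 107.  -836.3]]
scene hole [73.5 52.5] [3.3 5.4] [[  92.9 -834.4]]
scene hole [204.4  39.3] [ 5.5 11.2] [[-203.2 -678.4]]
scene hole [210.6  37.4] [ 9.  19.6] [[-220.3 -674.9]]
scene hole [200.3  28.5] [ 7.2 15.1] [[-217.9 -722.8]]
scene hole [193.   28.1] [10.8 19.8] [[-203.5 -736. ]]
scene hole [184.6  23.6] [10.9 20.3] [[-195.3 -766. ]]
[484.0508409   82.96670914 148.87783361]
```

View pics/c10.png

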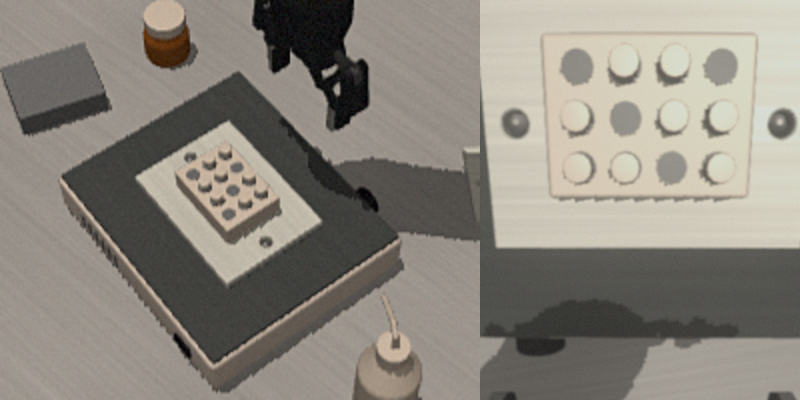

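The plate lies flat: pin tips sit in both holes, the hole spacing measured on the z = 70 plane is 129 to 130 mm, and its edges are square with the deck. The jar, box and bottle look where they were. Handing in.

```bash
python3 -c "
from workcell import manip
print(manip.hand_in(), manip.sense()['time_s'])"
```

```text
the job is handed in; nothing more can be done
the job is handed in; nothing more can be done
```

The carrier plate is back on both pins and lies flat on the shaker deck. I handed the job in with the hand clear, after about 13 s of robot time.

**What I did:**
1. I pushed the -x edge with both open fingers, which squared the plate with the deck.
2. The plate was then about 6 mm off towards -y, so I nudged the -y edge with the side of the closed fingers.
3. I pushed the -x edge again until the plate dropped, then backed off and raised the hand.

**Last checks:**
- **Seating:** a pin tip shows in both holes.
- **Force:** the push force fell from about 4 N to 0 when the plate dropped.
- **Height:** measured at the seated plate's top surface (z = 70 mm), the holes are 128.6 mm apart in the wrist view and 130.5 mm in the scene view. They should be 130 mm.
- **Other objects:** the wash bottle, jar and slide box look unmoved.

**Disagreement:** the views put the holes 0.2 to 3 mm towards +x of where I estimated the pins. I put this down to the 2 mm calibration error and my estimate of the deck centre.

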